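# Chock the sloping can shelf and lay a can on it

## Robot

A 6-joint arm with a two-finger parallel gripper is mounted at the origin on the work surface. World frame = base frame: x ahead of the robot, y to its left, z up, the work surface at z = 0. Lengths are in m, angles in degrees, forces in N, time in s.
With the tool pointing down it reaches from about 0.25 to 0.725 m from the base axis. Payload 9.7 kg.
Tool frame: the origin (TCP) lies at the very end of the fingers, on their centre line; the grasp point (between the pads) lies 19 mm behind it; z points along the fingers, y is the line along which they close (so a half turn about z gives the same grasp; the last joint's range is limited). The gripper opens to 85 mm and grips with 20 to 120 N. Pads are 22 mm wide; open, the fingers measure 114 mm over their backs; the gripper's body (76 mm by 85 mm) begins 54 mm behind the grasp point. The pads swing forward as they close: fully open they stand 13 mm farther back than shut.
Start: joints at [71.276, 4.979, 10.078, 95.1, 0, 90], TCP at [0.177, 0.521, 0.231] pointing down, gripper open.
Joint ranges: [-179.16, 179.16], [-48.56, 103.87], [-65.8, 70.77], [-126.05, 130.52], [-82.76, 87.17], [-180, 180]. Speed limits (degrees/s): [127.2, 127.2, 147.25, 180, 180, 180].

## Interface

Orientations are given as [roll, pitch, yaw] about the fixed x, y, z axes, in that order (R = Rz(yaw) Ry(pitch) Rx(roll)).
In Python, from workcell import telemetry, optics, workorder gives the robot as it stands.
- The arm moves only by the shell command python3 -m handwheel 'ROWS' [FORCE]. ROWS is JSON, a list of rows, each an object of numbers: "tx", "ty", "tz": the shift along the tool's x, y, z in m; "ax", "ay", "az": the turn, a rotation vector about the tool's x, y, z in degrees; "jaw": the gripper command: -1 is shut, 1 is fully open, values between are in proportion. A call has exactly 10 rows; each row shifts and turns the commanded pose from where the row before left it, along the tool's axes as they then stand; what a row does not reach is not made up. A row lasts 1/8 s, in which the tool goes at most 62.5 mm and 10.7 degrees, less where a joint would pass 70% of its speed; a pose out of reach is approached as far as the arm can. A call is refused whole if a number of a shift passes 0.0625 or a number of a turn 10.7, either way. A call with a gripper value outside its range is refused whole. The fingers move at their own pace and stop on an object; FORCE is the grip in N (left out, the last holds). Time passes only in rows, so rows that do not move let the fingers close, or fill a call up. It gives the time, the measured TCP pose, the force, the opening and the grip force at its end, in the units of the state.
- telemetry.get_obs(): the state, without advancing time (a new reading comes with each control period).
- optics.camera(name): name is "side" or "top"; returns a dict with "color" (480x640x3 uint8, red, green, blue), "K" (3x3 intrinsics, pixels), "extrinsics" (4x4, takes a point from camera to world coordinates). Camera axes: x right, y down, z forward; pixel columns grow to the right and rows downward; lengths in m; the calibration is good to about 2 mm. A picture is of the moment at which its call begins. There is no depth.
- workorder.job_done(): hands the job in; it is judged then, once.
The state is a dict: "time": time; "q": joint angles; "qd": joint speeds; "joint_efforts": joint torques, N m; "ee_pos": TCP position; "tcp_rot": TCP orientation; "wrist_force": force on the tool from outside, world axes, zero at the start; "torque": the same for the moment, N m; "opening": finger opening in m; "grasp_force": force on a finger pad.
Only numpy, scipy, OpenCV 4.12 (cv2) and the standard library are available. Lean on these libraries where they do the work, as an engineer would, in place of code of your own. Each camera call takes 0.05 s, during which the arm holds its last target. There are 200 camera calls.

## Task

The sloping can shelf has no front stop, so a can laid on it rolls off. First set the orange U-shaped chock squarely on the shelf's deck with its two ramped prongs pointing uphill, and let it go; only then take the red slim can from its wooden cradle and lay it gently on the deck just uphill of the chock, lying across the slope and centred on the chock, so that it stays resting on the deck against both prongs when released. Do not let the can fall or roll onto the table top, and leave the other goods where they stand.

Things in the scene. Friction and masses are not known exactly. Their poses are not given: they have to be found in the camera images.
- deck: deck of the fixed sloping can shelf: grey board 320 mm long (x), 200 mm wide (y) between two wooden side rails that stand 15 mm above it. Origin: centre of the upper face, 50 mm above the table. x points uphill along the board (7 degrees above level), y across the slope, z is the upward normal. The low end, towards the robot, is open: round things roll off it.
- uphill_mark (a point): point on the deck's upper face midway across its width, 100 mm uphill (deck x) of the deck's origin
- chock: loose orange U-shaped chock, 0.2 kg, 90 mm long (x), 120 wide (y). Origin: centre of its footprint, underside. At -x a grip bar (x -45 to -20 mm, 120 wide, 40 high). From it two prongs run to +x, 28 high, each 28 wide (|y| 32 to 60 mm); the gap between admits a finger. From x = 14 to 45 mm they ramp down at 40 degrees to 2 mm. Starts flat on the table, prongs roughly away from the robot.
- chock_grip (a point): middle of the chock's grip bar (25 mm thick along chock x, to be pinched across that from above), at x = -32.5 mm, 26 mm above the underside
- chock_seat (a point): where the can's centre comes to lie when it rests on the same board, centred against both prong ramps: chock x = 57 mm, y = 0, 26.5 mm above the underside
- can: red slim drink can with white bands, full, about 0.27 kg, 53 mm in diameter and 134 mm long; straight wall for 118 mm, then narrower necks. Origin: its centre; y is its long axis. It rolls freely. Starts lying in the cradle with its axis 37 mm above the table.
- cradle: fixed wooden cradle under the can, 38 mm (x) by 60 mm (y) and 14 mm high, two ribs along its y; the can lies along its y. Origin: centre of the underside. Changes places with the chock from run to run.
- jar: bystander, leave alone: glass jar with red lid, 72 mm across, 110 high; origin: centre of the underside
- soup_tin: bystander, leave alone: standing green-labelled tin, 74 mm across, 100 high; origin: centre of the underside
- corn_tin: bystander, leave alone: low yellow-labelled tin, 74 mm across, 75 high; origin: centre of the underside
- green_can: bystander, leave alone: standing green slim can with a yellow band, 53 mm across, 134 high; origin: centre of the underside
- spice: bystander, leave alone: small amber spice jar, 44 mm across, 75 high; origin: centre of the underside
- pasta_box: bystander, leave alone: upright blue box, 60 x 120 x 150 high; origin: centre of the underside
- bowl: bystander, leave alone: white bowl, 110 mm across, 50 high; origin: centre of the underside
Mind the look-alikes: they are no part of the job. Of the things that look like the chock, the larger one is meant.

How it is judged (in metres and radians):
On the way:
1. the chock is set on the deck, prongs uphill, and let go, the can still lying in its cradle (x of chock in the frame of deck between -0.12 and 0.09 m and y of chock in the frame of deck between -0.05 and 0.05 m and z of chock in the frame of deck between -0.004 and 0.005 m and angle between the x axis of chock and the x axis of deck, either way round below 0.2 rad and angle between the z axis of chock and the z axis of deck, either way round below 0.07 rad and x of uphill_mark in the frame of chock above 0 m and contact force between the fingers and chock below 0.1 N and linear speed of chock below 0.02 m/s and distance of can from where it was at the start of the episode below 0.02 m), for 0.2 s.
At the end, for the whole second after the job is handed in: Chock flat on the deck between the rails, prongs uphill within 0.2 rad; can released and at rest, lying on the deck and against the chock (axis 48 to 68 mm ahead of the chock's origin), across the slope within 0.2 rad, its middle within 30 mm of the chock's centre line (x of chock in the frame of deck between -0.12 and 0.09 m and y of chock in the frame of deck between -0.05 and 0.05 m and z of chock in the frame of deck between -0.004 and 0.005 m and angle between the x axis of chock and the x axis of deck, either way round below 0.2 rad and angle between the z axis of chock and the z axis of deck, either way round below 0.07 rad and x of uphill_mark in the frame of chock above 0 m and x of can in the frame of chock between 0.048 and 0.068 m and y of can in the frame of chock between -0.03 and 0.03 m and z of can in the frame of deck between 0.0215 and 0.0315 m and angle between the y axis of can and the y axis of deck, either way round below 0.2 rad and contact force between can and chock above 0.05 N and contact force between can and deck above 0.05 N and linear speed of each of can, chock below 0.02 m/s and angular speed of can below 0.3 rad/s); the robot touches nothing.
It fails at once if the can comes to lie on the table top (centre under 31 mm) (height (world z) of can below 0.031 m).
It fails at once if the can falls or rolls away freely (moves faster than 0.6 m/s while not held: a drop of about 2 cm) (linear speed of can above 0.6 m/s and contact force between the fingers and can below 0.05 N).
It fails at once if a bystander is pushed more than 40 mm or tipped over (distance of any of jar, soup_tin, corn_tin, green_can, spice, pasta_box, bowl from where it was at the start of the episode above 0.04 m or angle between any of jar, soup_tin, corn_tin, green_can, spice, pasta_box, bowl's own z axis and vertical above 0.4 rad).
It also fails if it takes over 72 s, if anything falls off the work surface, if the arm or the gripper's body presses on something with over 40 N, if the wrist force passes 120 N, or if a joint passes its speed limit or range.

## Working session

There is one attempt and no reset: what is moved stays moved. The work goes in short steps, Python scripts to look and compute and a shell command to move; the robot and the scene stay as the last step left them, time stands still between calls to the robot, and variables do not carry over. Pictures are saved under pics/ and viewed, at most 10 in all, crops included, and the job is handed in when it is done.

```bash
mkdir -p pics; python3 - <<'E'
from workcell import telemetry, optics
import cv2,numpy as np,pickle
o=telemetry.get_obs();print(o['time'],o['ee_pos'],o['tcp_rot'],o['opening'])
d={}
for n in('side','top'):
    c=optics.camera(n);d[n]=c;print(n,c['K'].tolist() if hasattr(c['K'],'tolist') else c['K'],np.round(c['extrinsics'],3).tolist())
    cv2.imwrite(f'pics/{n}0.png',c['color'][:,:,::-1])
pickle.dump(d,open('p0.pkl','wb'))
E
```

```text
0.0 [0.176466   0.52066164 0.23059021] [-1.79923349e+02 -1.40024116e-04  1.61275295e+02] 0.08551922293110804
side [[441.7915724971663, 0.0, 311.55840367485825], [0.0, 441.7915724971663, 242.6807236291488], [0.0, 0.0, 1.0]] [[-0.943, -0.246, 0.224, 0.364], [-0.332, 0.676, -0.658, 0.476], [0.01, -0.695, -0.719, 0.706], [0.0, 0.0, 0.0, 1.0]]
top [[578.4481418153895, 0.0, 318.8490927854217], [0.0, 578.4481418153895, 240.35315630891154], [0.0, 0.0, 1.0]] [[-0.018, -0.987, 0.158, 0.321], [-1.0, 0.018, -0.002, -0.076], [-0.001, -0.158, -0.987, 1.529], [0.0, 0.0, 0.0, 1.0]]
```

View pics/side0.png

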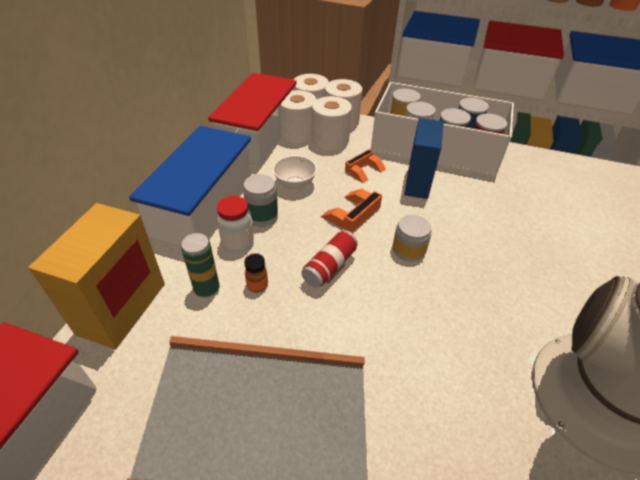

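View pics/top0.png

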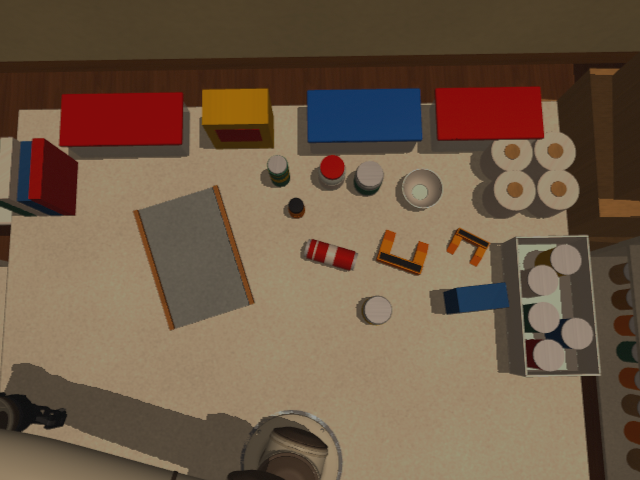

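Side view: the larger orange U is at about (357,210), the smaller at (365,163). The red can lies at (330,258), and the near rail runs (171,341)-(364,360).
Top view: the larger U is at (402,253), the smaller at (468,245), the can at (330,254) and the deck around (193,257).

What could be taken for the chock: orange U at top (402,253), the larger one and my choice, or top (468,245), the smaller one. For the can: red lying at top (330,254), my choice, or the red-lidded jar at (332,165) and the standing green can at (279,170).

```bash
cat > h.py <<'E'
import numpy as np,cv2
def ray(c,p):
    E=np.array(c['extrinsics']);d=E[:3,:3]@(np.linalg.inv(c['K'])@[p[0],p[1],1]);return E[:3,3],d
def plane(c,p,z):
    o,d=ray(c,p);return o+d*(z-o[2])/d[2]
def tri(c1,p1,c2,p2):
    o1,d1=ray(c1,p1);o2,d2=ray(c2,p2)
    s=np.linalg.lstsq(np.c_[d1,-d2],o2-o1,rcond=None)[0]
    a,b=o1+d1*s[0],o2+d2*s[1];return (a+b)/2,np.linalg.norm(a-b)
def mask(c,lo,hi,roi):
    m=cv2.inRange(cv2.cvtColor(c['color'],cv2.COLOR_RGB2HSV),lo,hi);x0,y0,x1,y1=roi
    r=np.zeros_like(m);r[y0:y1,x0:x1]=m[y0:y1,x0:x1];return r
def big(m): return max(cv2.findContours(m,0,1)[0],key=cv2.contourArea)
E
python3 - <<'E'
import pickle,cv2,numpy as np
d=pickle.load(open('p0.pkl','rb'))
def cr(n,x0,y0,x1,y1,w): 
    i=d[n]['color'][y0:y1,x0:x1,::-1];return cv2.resize(i,(w,300),interpolation=cv2.INTER_CUBIC)
a=np.hstack([cr('top',295,215,435,285,600)]);b=np.hstack([cr('side',290,170,430,300,323),cr('side',160,330,380,480,0+277)])
cv2.imwrite('pics/crop.png',np.vstack([a,b]))
E
```

```text
(no output)
```

View pics/crop.png

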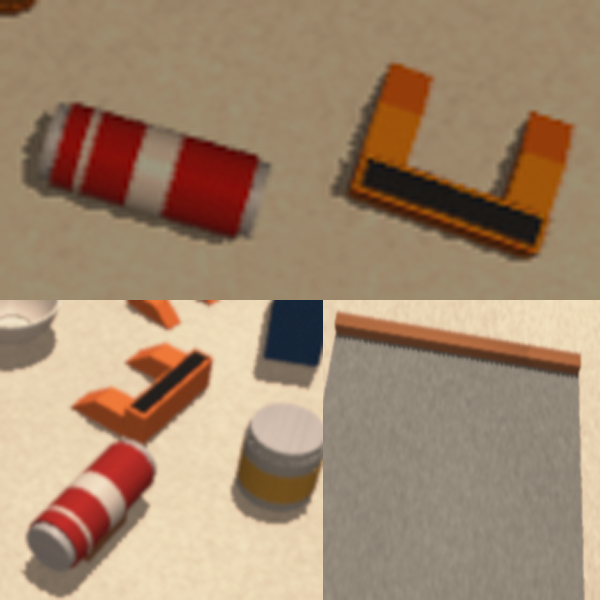

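The crop shows the large chock with a black strip along its bar (prongs up-image) and the red can lying beside it. The corn tin is close by on the other side of the chock's bar.

```bash
python3 - <<'E'
import pickle,cv2,numpy as np
from h import *
np.set_printoptions(precision=4,suppress=True)
d=pickle.load(open('p0.pkl','rb'));T,S=d['top'],d['side']
def ends(ct):
    (c,_,_)=r=cv2.minAreaRect(ct);b=cv2.boxPoints(r)
    e=[np.linalg.norm(b[0]-b[1]),np.linalg.norm(b[1]-b[2])]
    if e[0]<e[1]: P=(b[0]+b[1])/2,(b[2]+b[3])/2
    else: P=(b[1]+b[2])/2,(b[3]+b[0])/2
    return sorted(P,key=lambda p:p[0])
# black strip
et=ends(big(mask(T,(0,0,0),(180,255,60),(375,240,430,275))));es=ends(big(mask(S,(0,0,0),(180,255,60),(338,190,385,230))))
print('strip',et,es)
a=tri(T,et[0],S,es[0]);b=tri(T,et[1],S,es[1]);print('  ends',a,b,np.linalg.norm(a[0]-b[0]),'mid',(a[0]+b[0])/2)
p=[plane(T,e,.04) for e in et];print('  top@.04',p,(p[0]+p[1])/2)
k=np.ones((9,9),np.uint8)
def red(c,roi): 
    m=mask(c,(0,150,50),(6,255,255),roi)|mask(c,(172,150,50),(180,255,255),roi)
    return big(cv2.morphologyEx(m,cv2.MORPH_CLOSE,k))
rt=ends(red(T,(298,230,362,280)));rs=ends(red(S,(290,225,362,290)));print('can',rt,rs)
print('  tri',tri(T,rt[0],S,rs[0]),tri(T,rt[1],S,rs[1]))
p=[plane(T,e,.037) for e in rt];print('  top@.037',p,(p[0]+p[1])/2,np.linalg.norm(p[0]-p[1]))
# rails
for n,c,roi in(('T',T,(205,180,262,310)),('T2',T,(130,200,180,335)),('S',S,(160,330,375,370))):
    ct=big(mask(c,(4,90,60),(18,255,255),roi));r=cv2.minAreaRect(ct);print(n,r,ends(ct),ends(ct)[0])
g=big(mask(T,(0,0,40),(180,60,140),(130,180,262,335)));print('deck',cv2.boxPoints(cv2.minAreaRect(g)))
E
```

```text
strip [array([380.0759, 254.6568], dtype=float32), array([419.8701, 268.4983], dtype=float32)] [array([350.0841, 216.239 ], dtype=float32), array([375.854 , 193.6903], dtype=float32)]
  ends (array([ 0.5181, -0.2369,  0.0426]), np.float64(0.0014639833074732522)) (array([ 0.4822, -0.3392,  0.0373]), np.float64(0.0014817539286776497)) 0.10855417058834776 mid [ 0.5002 -0.2881  0.0399]
  top@.04 [array([ 0.5192, -0.2371,  0.04  ]), array([ 0.4812, -0.3388,  0.04  ])] [ 0.5002 -0.288   0.04  ]
can [array([308.5552, 247.9536], dtype=float32), array([352.216, 260.688], dtype=float32)] [array([315., 274.], dtype=float32), array([351.5, 237.5], dtype=float32)]
  tri (array([ 0.5377, -0.052 ,  0.0435]), np.float64(0.0039013523091218673)) (array([ 0.4987, -0.1639,  0.053 ]), np.float64(0.008871627198576402))
  top@.037 [array([ 0.5406, -0.0516,  0.037 ]), array([ 0.5051, -0.1645,  0.037 ])] [ 0.5229 -0.1081  0.037 ] 0.1183610361356247
T ((233.08700561523438, 244.3161163330078), (125.21698760986328, 5.817628860473633), 72.60667419433594) [array([214.3715, 184.5704], dtype=float32), array([251.8025, 304.0619], dtype=float32)] [214.3715 184.5704]
T2 ((153.33294677734375, 269.5517578125), (125.93779754638672, 6.444206237792969), 72.78392791748047) [array([134.6957, 209.4042], dtype=float32), array([171.9702, 329.6993], dtype=float32)] [134.6957 209.4042]
S ((266.5343017578125, 351.1811218261719), (196.34132385253906, 11.471508026123047), 6.137256622314453) [array([168.9263, 340.6856], dtype=float32), array([364.1423, 361.6766], dtype=float32)] [168.9263 340.6856]
deck [[138.4769 209.726 ]
 [211.9289 186.7722]
 [248.7794 304.6939]
 [175.3274 327.6477]]
```

```bash
python3 - <<'E'
import pickle,numpy as np
from h import *
np.set_printoptions(precision=4,suppress=True)
d=pickle.load(open('p0.pkl','rb'));T,S=d['top'],d['side']
print('rail hi',tri(T,(214.4,184.6),S,(168.9,340.7)),'lo',tri(T,(251.8,304.1),S,(364.1,361.7)))
c=[plane(T,p,z) for p,z in(((138.48,209.73),.0695),((211.93,186.77),.0695),((248.78,304.69),.0305),((175.33,327.65),.0305))]
hi=(c[0]+c[1])/2;lo=(c[2]+c[3])/2;print(c,'ctr',(hi+lo)/2,'yaw',np.degrees(np.arctan2(*(hi-lo)[1::-1])),np.linalg.norm(hi-lo),np.linalg.norm(c[0]-c[1]))
E
```

```text
rail hi (array([0.7046, 0.1884, 0.0763]), np.float64(0.0003942826758595145)) lo (array([0.3976, 0.0962, 0.0386]), np.float64(7.723095380510998e-05))
[array([0.6435, 0.3848, 0.0695]), array([0.7009, 0.1961, 0.0695]), array([0.3966, 0.1049, 0.0305]), array([0.3414, 0.2931, 0.0305])] ctr [0.5206 0.2447 0.05  ] yaw 16.789266234014082 0.3190890905090884 0.19727808719427817
```

```bash
cat > go.py <<'E'
import sys,numpy as np
from scipy.spatial.transform import Rotation as R
from workcell import telemetry
np.set_printoptions(precision=4,suppress=True)
DECK=(np.array([.5206,.2447,.05]),R.from_euler('ZY',[16.8,-7],degrees=True))
CH=(np.array([.5002,-.288,0])+R.from_euler('z',-20.5,degrees=True).apply([.0325,0,0]),R.from_euler('z',-20.5,degrees=True))
CAN=(np.array([.5229,-.1081,.037]),R.from_euler('z',-17.4,degrees=True))
TOOL=R.from_matrix(np.array([[0,1,0],[1,0,0],[0,0,-1]]).T)  # tool x=+y obj, y=+x obj, z=-z obj
def show(frame,p):
    "tool pointing down at grasp point p of frame; shift/turn needed"
    t,r=frame;Rt=r*TOOL;P=t+r.apply(p)+.019*Rt.apply([0,0,1])
    o=telemetry.get_obs();Rc=R.from_euler('xyz',o['tcp_rot'],degrees=True);d=P-o['ee_pos']
    print('t',o['time'],'now',o['ee_pos'],o['tcp_rot'],'goal',P,'F',o['wrist_force'],'op',o['opening'],'gf',o['grasp_force'])
    print(' shift(before turn) mm',Rc.apply(d,inverse=True)*1e3,' turn deg',(Rc.inv()*Rt).as_rotvec(degrees=True),' shift(after turn) mm',Rt.apply(d,inverse=True)*1e3)
E
python3 - <<'E'
import pickle
from go import *; from h import *
d=pickle.load(open('p0.pkl','rb'))
print('tin',plane(d['top'],(378,310),.075))
show(CH,[-.0325,0,.15])
E
```

```text
tin [ 0.3752 -0.2233  0.075 ]
t 0.1 now [0.1765 0.5207 0.2307] [-179.9316    0.0002  161.277 ] goal [ 0.5002 -0.288   0.131 ] F [ 0.0678 -0.1975 -0.3284] op 0.08543086025761785 gf 0.0
 shift(before turn) mm [-566.1819 -661.8778  100.4414]  turn deg [-0.0529  0.0549 91.777 ]  shift(after turn) mm [-644.1218  586.4381   99.6501]
```

```bash
python3 -m handwheel '[{"tx":-0.032,"ty":-0.037,"jaw":0.2},{"tx":-0.032,"ty":-0.037,"jaw":0.2},{"tx":-0.032,"ty":-0.037,"jaw":0.2},{"tx":-0.032,"ty":-0.037,"jaw":0.2},{"tx":-0.032,"ty":-0.037,"jaw":0.2},{"tx":-0.032,"ty":-0.037,"jaw":0.2},{"tx":-0.032,"ty":-0.037,"jaw":0.2},{"tx":-0.032,"ty":-0.037,"jaw":0.2},{"tx":-0.032,"ty":-0.037,"jaw":0.2},{"tx":-0.032,"ty":-0.037,"jaw":0.2}]' 40
python3 -m handwheel '[{"tx":-0.031,"ty":-0.037,"jaw":0.2},{"tx":-0.031,"ty":-0.037,"jaw":0.2},{"tx":-0.031,"ty":-0.037,"jaw":0.2},{"tx":-0.031,"ty":-0.037,"jaw":0.2},{"tx":-0.031,"ty":-0.037,"jaw":0.2},{"tx":-0.031,"ty":-0.037,"jaw":0.2},{"tx":-0.031,"ty":-0.037,"jaw":0.2},{"tx":-0.029,"ty":-0.033,"jaw":0.2},{"az":9,"jaw":0.2},{"az":9,"jaw":0.2}]'
python3 -m handwheel '[{"az":9.2,"jaw":0.2},{"az":9.2,"jaw":0.2},{"az":9.2,"jaw":0.2},{"az":9.2,"jaw":0.2},{"az":9.2,"jaw":0.2},{"az":9.2,"jaw":0.2},{"az":9.2,"jaw":0.2},{"az":9.2,"jaw":0.2},{"jaw":0.2},{"jaw":0.2}]'
python3 -c "
from go import *
show(CH,[-.0325,0,.03])"
```

```text
t 0.1 now [0.1765 0.5207 0.2307] [-179.9316    0.0002  161.277 ] goal [ 0.5002 -0.288   0.011 ] F [ 0.0678 -0.1975 -0.3284] op 0.08543086025761785 gf 0.0
 shift(before turn) mm [-566.1815 -661.7347  220.4413]  turn deg [-0.0529  0.0549 91.777 ]  shift(after turn) mm [-644.1218  586.4381  219.6501]$[0]: bad value
$[0]: bad value
$[0]: bad value
```

```bash
python3 -m handwheel '[{"tx":-0.032,"ty":-0.037,"tz":0,"ax":0,"ay":0,"az":0,"jaw":0.2},{"tx":-0.032,"ty":-0.037,"tz":0,"ax":0,"ay":0,"az":0,"jaw":0.2},{"tx":-0.032,"ty":-0.037,"tz":0,"ax":0,"ay":0,"az":0,"jaw":0.2},{"tx":-0.032,"ty":-0.037,"tz":0,"ax":0,"ay":0,"az":0,"jaw":0.2},{"tx":-0.032,"ty":-0.037,"tz":0,"ax":0,"ay":0,"az":0,"jaw":0.2},{"tx":-0.032,"ty":-0.037,"tz":0,"ax":0,"ay":0,"az":0,"jaw":0.2},{"tx":-0.032,"ty":-0.037,"tz":0,"ax":0,"ay":0,"az":0,"jaw":0.2},{"tx":-0.032,"ty":-0.037,"tz":0,"ax":0,"ay":0,"az":0,"jaw":0.2},{"tx":-0.032,"ty":-0.037,"tz":0,"ax":0,"ay":0,"az":0,"jaw":0.2},{"tx":-0.032,"ty":-0.037,"tz":0,"ax":0,"ay":0,"az":0,"jaw":0.2}]' 40
```

```text
time: 1.35
ee_pos: [0.361, 0.0662, 0.2312]
tcp_rot: [180.0, 0.0, 161.3]
wrist_force: [-0.2, 0.4, -0.4]
opening: 0.051
grasp_force: 0.0
```

```bash
python3 -m handwheel '[{"tx":-0.031,"ty":-0.037,"tz":0,"ax":0,"ay":0,"az":0,"jaw":0.2},{"tx":-0.031,"ty":-0.037,"tz":0,"ax":0,"ay":0,"az":0,"jaw":0.2},{"tx":-0.031,"ty":-0.037,"tz":0,"ax":0,"ay":0,"az":0,"jaw":0.2},{"tx":-0.031,"ty":-0.037,"tz":0,"ax":0,"ay":0,"az":0,"jaw":0.2},{"tx":-0.031,"ty":-0.037,"tz":0,"ax":0,"ay":0,"az":0,"jaw":0.2},{"tx":-0.031,"ty":-0.037,"tz":0,"ax":0,"ay":0,"az":0,"jaw":0.2},{"tx":-0.031,"ty":-0.037,"tz":0,"ax":0,"ay":0,"az":0,"jaw":0.2},{"tx":-0.029,"ty":-0.033,"tz":0,"ax":0,"ay":0,"az":0,"jaw":0.2},{"tx":0,"ty":0,"tz":0,"ax":0,"ay":0,"az":9,"jaw":0.2},{"tx":0,"ty":0,"tz":0,"ax":0,"ay":0,"az":9,"jaw":0.2}]'
python3 -m handwheel '[{"tx":0,"ty":0,"tz":0,"ax":0,"ay":0,"az":9.2,"jaw":0.2},{"tx":0,"ty":0,"tz":0,"ax":0,"ay":0,"az":9.2,"jaw":0.2},{"tx":0,"ty":0,"tz":0,"ax":0,"ay":0,"az":9.2,"jaw":0.2},{"tx":0,"ty":0,"tz":0,"ax":0,"ay":0,"az":9.2,"jaw":0.2},{"tx":0,"ty":0,"tz":0,"ax":0,"ay":0,"az":9.2,"jaw":0.2},{"tx":0,"ty":0,"tz":0,"ax":0,"ay":0,"az":9.2,"jaw":0.2},{"tx":0,"ty":0,"tz":0,"ax":0,"ay":0,"az":9.2,"jaw":0.2},{"tx":0,"ty":0,"tz":0,"ax":0,"ay":0,"az":9.2,"jaw":0.2},{"tx":0,"ty":0,"tz":0,"ax":0,"ay":0,"az":0,"jaw":0.2},{"tx":0,"ty":0,"tz":0,"ax":0,"ay":0,"az":0,"jaw":0.2}]'
python3 -c "
from go import *
show(CH,[-.0325,0,.03])"
```

```text
time: 2.6
ee_pos: [0.5, -0.2884, 0.2303]
tcp_rot: [-180.0, -0.1, 142.9]
wrist_force: [0.2, -0.1, -0.5]
opening: 0.0514
grasp_force: 0.0
time: 3.85
ee_pos: [0.5, -0.2878, 0.2311]
tcp_rot: [-180.0, -0.0, 69.9]
wrist_force: [0.3, 1.3, -0.1]
opening: 0.0509
grasp_force: 0.0
t 3.85 now [ 0.5    -0.2878  0.2311] [-179.9778   -0.0046   69.8743] goal [ 0.5002 -0.288   0.011 ] F [ 0.3286  1.3002 -0.0652] op 0.05093944883118073 gf 0.0
 shift(before turn) mm [ -0.19     0.3343 220.0838]  turn deg [-0.0222 -0.0045  0.3743]  shift(after turn) mm [ -0.1709   0.2503 220.0839]
```

```bash
python3 -m handwheel '[{"tx":0,"ty":0,"tz":0.03,"ax":0,"ay":0,"az":0.4,"jaw":0.2},{"tx":0,"ty":0,"tz":0.03,"ax":0,"ay":0,"az":0,"jaw":0.2},{"tx":0,"ty":0,"tz":0.03,"ax":0,"ay":0,"az":0,"jaw":0.2},{"tx":0,"ty":0,"tz":0.03,"ax":0,"ay":0,"az":0,"jaw":0.2},{"tx":0,"ty":0,"tz":0.03,"ax":0,"ay":0,"az":0,"jaw":0.2},{"tx":0,"ty":0,"tz":0.02,"ax":0,"ay":0,"az":0,"jaw":0.2},{"tx":0,"ty":0,"tz":0,"ax":0,"ay":0,"az":0,"jaw":0.2},{"tx":0,"ty":0,"tz":0,"ax":0,"ay":0,"az":0,"jaw":0.2},{"tx":0,"ty":0,"tz":0,"ax":0,"ay":0,"az":0,"jaw":0.2},{"tx":0,"ty":0,"tz":0,"ax":0,"ay":0,"az":0,"jaw":0.2}]'
cat > look.py <<'E'
import sys,cv2
from workcell import optics
n,x0,y0,x1,y1,f=sys.argv[1:];x0,y0,x1,y1=map(int,(x0,y0,x1,y1))
c=optics.camera(n)['color'][y0:y1,x0:x1,::-1];s=min(800/(x1-x0),600/(y1-y0));cv2.imwrite('pics/'+f,cv2.resize(c,None,fx=s,fy=s,interpolation=cv2.INTER_CUBIC))
E
python3 look.py side 270 90 470 240 c1.png
```

```text
time: 5.1
ee_pos: [0.5005, -0.2879, 0.0621]
tcp_rot: [179.9, 0.0, 69.3]
wrist_force: [-0.2, -0.4, -0.4]
opening: 0.0514
grasp_force: 0.0
```

View pics/c1.png

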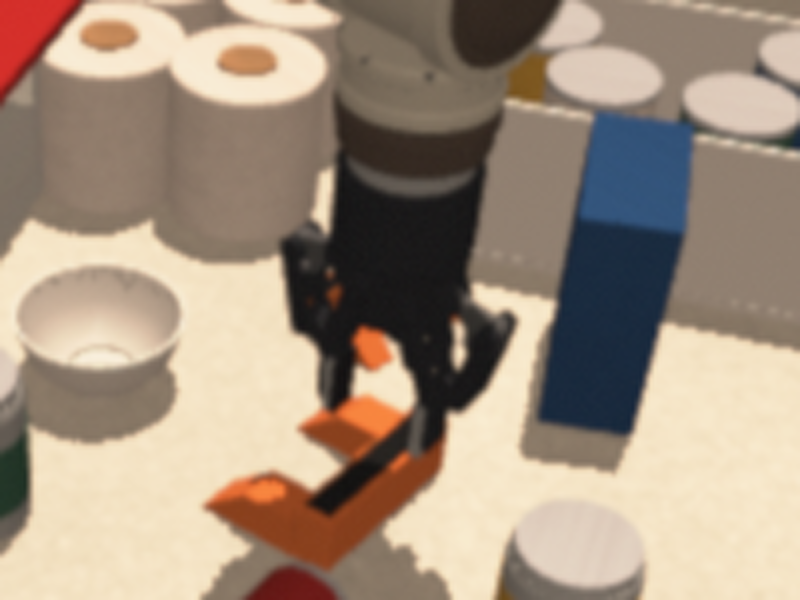

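The fingers (tips near crop (335,400) and (430,450)) straddle the bar with the inner finger over the gap, and there is clearance to everything else. I'll go down and grip, then lift.

```bash
python3 -m handwheel '[{"tx":0,"ty":0,"tz":0.017,"ax":0,"ay":0,"az":0,"jaw":0.2},{"tx":0,"ty":0,"tz":0.017,"ax":0,"ay":0,"az":0,"jaw":0.2},{"tx":0,"ty":0,"tz":0.017,"ax":0,"ay":0,"az":0,"jaw":0.2},{"tx":0,"ty":0,"tz":0,"ax":0,"ay":0,"az":0,"jaw":0.2},{"tx":0,"ty":0,"tz":0,"ax":0,"ay":0,"az":0,"jaw":0.2},{"tx":0,"ty":0,"tz":0,"ax":0,"ay":0,"az":0,"jaw":-1},{"tx":0,"ty":0,"tz":0,"ax":0,"ay":0,"az":0,"jaw":-1},{"tx":0,"ty":0,"tz":0,"ax":0,"ay":0,"az":0,"jaw":-1},{"tx":0,"ty":0,"tz":0,"ax":0,"ay":0,"az":0,"jaw":-1},{"tx":0,"ty":0,"tz":0,"ax":0,"ay":0,"az":0,"jaw":-1}]' 50
python3 -c "
from go import *
show(CH,[-.0325,0,.03])"
```

```text
time: 6.4
ee_pos: [0.5005, -0.288, 0.0111]
tcp_rot: [179.9, 0.0, 69.3]
wrist_force: [-0.3, 1.3, 6.4]
opening: 0.0244
grasp_force: 50.8
t 6.4 now [ 0.5005 -0.288   0.0111] [179.9212   0.0132  69.2756] goal [ 0.5002 -0.288   0.011 ] F [-0.2933  1.3483  6.3904] op 0.0244173600080901 gf 50.83574831485748
 shift(before turn) mm [-0.1035 -0.3079  0.1401]  turn deg [ 0.0788  0.0134 -0.2244]  shift(after turn) mm [-0.1023 -0.3081  0.1405]
```

```bash
python3 -m handwheel '[{"tx":0,"ty":0,"tz":-0.02,"ax":0,"ay":0,"az":0,"jaw":-1},{"tx":0,"ty":0,"tz":-0.03,"ax":0,"ay":0,"az":0,"jaw":-1},{"tx":0,"ty":0,"tz":-0.03,"ax":0,"ay":0,"az":0,"jaw":-1},{"tx":0,"ty":0,"tz":-0.03,"ax":0,"ay":0,"az":0,"jaw":-1},{"tx":0,"ty":0,"tz":-0.03,"ax":0,"ay":0,"az":0,"jaw":-1},{"tx":0,"ty":0,"tz":-0.03,"ax":0,"ay":0,"az":0,"jaw":-1},{"tx":0,"ty":0,"tz":-0.02,"ax":0,"ay":0,"az":0,"jaw":-1},{"tx":0,"ty":0,"tz":0,"ax":0,"ay":0,"az":0,"jaw":-1},{"tx":0,"ty":0,"tz":0,"ax":0,"ay":0,"az":0,"jaw":-1},{"tx":0,"ty":0,"tz":0,"ax":0,"ay":0,"az":0,"jaw":-1}]'
python3 -c "
from go import *
show(DECK,[-.0825,0,.11])"
```

```text
time: 7.65
ee_pos: [0.4997, -0.2875, 0.1989]
tcp_rot: [-179.9, -0.0, 69.3]
wrist_force: [1.0, -0.3, -1.4]
opening: 0.0243
grasp_force: 50.1
t 7.65 now [ 0.4997 -0.2875  0.1989] [-179.8863   -0.0184   69.2753] goal [0.4316 0.2178 0.1303] F [ 1.0281 -0.3403 -1.3836] op 0.024268651653258724 gf 50.07895052433014
 shift(before turn) mm [ 448.5425 -242.4052   69.2329]  turn deg [ -6.8514   2.2373 -37.4814]  shift(after turn) mm [503.4857  71.9005  77.9512]
```

```bash
python3 -m handwheel '[{"tx":0.037,"ty":-0.02,"tz":0,"ax":0,"ay":0,"az":0,"jaw":-1},{"tx":0.037,"ty":-0.02,"tz":0,"ax":0,"ay":0,"az":0,"jaw":-1},{"tx":0.037,"ty":-0.02,"tz":0,"ax":0,"ay":0,"az":0,"jaw":-1},{"tx":0.037,"ty":-0.02,"tz":0,"ax":0,"ay":0,"az":0,"jaw":-1},{"tx":0.037,"ty":-0.02,"tz":0,"ax":0,"ay":0,"az":0,"jaw":-1},{"tx":0.037,"ty":-0.02,"tz":0,"ax":0,"ay":0,"az":0,"jaw":-1},{"tx":0.037,"ty":-0.02,"tz":0,"ax":0,"ay":0,"az":0,"jaw":-1},{"tx":0.037,"ty":-0.02,"tz":0,"ax":0,"ay":0,"az":0,"jaw":-1},{"tx":0.037,"ty":-0.02,"tz":0,"ax":0,"ay":0,"az":0,"jaw":-1},{"tx":0.037,"ty":-0.02,"tz":0,"ax":0,"ay":0,"az":0,"jaw":-1}]'
python3 -m handwheel '[{"tx":0.039,"ty":-0.021,"tz":0,"ax":0,"ay":0,"az":0,"jaw":-1},{"tx":0.039,"ty":-0.021,"tz":0,"ax":0,"ay":0,"az":0,"jaw":-1},{"tx":0,"ty":0,"tz":0,"ax":-1.37,"ay":0.45,"az":-7.5,"jaw":-1},{"tx":0,"ty":0,"tz":0,"ax":-1.37,"ay":0.45,"az":-7.5,"jaw":-1},{"tx":0,"ty":0,"tz":0,"ax":-1.37,"ay":0.45,"az":-7.5,"jaw":-1},{"tx":0,"ty":0,"tz":0,"ax":-1.37,"ay":0.45,"az":-7.5,"jaw":-1},{"tx":0,"ty":0,"tz":0,"ax":-1.37,"ay":0.45,"az":-7.5,"jaw":-1},{"tx":0,"ty":0,"tz":0,"ax":0,"ay":0,"az":0,"jaw":-1},{"tx":0,"ty":0,"tz":0,"ax":0,"ay":0,"az":0,"jaw":-1},{"tx":0,"ty":0,"tz":0,"ax":0,"ay":0,"az":0,"jaw":-1}]'
python3 -c "
from go import *
show(DECK,[-.0825,0,.035])"
```

```text
time: 8.9
ee_pos: [0.4433, 0.1303, 0.1996]
tcp_rot: [-180.0, 0.0, 69.3]
wrist_force: [1.5, 0.0, -2.3]
opening: 0.0243
grasp_force: 50.0
time: 10.15
ee_pos: [0.4323, 0.2169, 0.2]
tcp_rot: [173.0, 0.1, 106.7]
wrist_force: [0.5, 0.7, -1.9]
opening: 0.0244
grasp_force: 50.0
t 10.15 now [0.4323 0.2169 0.2   ] [172.959    0.0697 106.7257] goal [0.4403 0.2205 0.0558] F [ 0.4696  0.6512 -1.9119] op 0.024423005349813464 gf 50.047080516815186
 shift(before turn) mm [  1.2932  -9.0365 144.1987]  turn deg [ 0.041   0.0783 -0.0652]  shift(after turn) mm [  1.1064  -8.932  144.2067]
```

```bash
python3 -m handwheel '[{"tx":0.001,"ty":-0.009,"tz":0.02,"ax":0,"ay":0,"az":0,"jaw":-1},{"tx":0,"ty":0,"tz":0.025,"ax":0,"ay":0,"az":0,"jaw":-1},{"tx":0,"ty":0,"tz":0.025,"ax":0,"ay":0,"az":0,"jaw":-1},{"tx":0,"ty":0,"tz":0.025,"ax":0,"ay":0,"az":0,"jaw":-1},{"tx":0,"ty":0,"tz":0.025,"ax":0,"ay":0,"az":0,"jaw":-1},{"tx":0,"ty":0,"tz":0.015,"ax":0,"ay":0,"az":0,"jaw":-1},{"tx":0,"ty":0,"tz":0.007,"ax":0,"ay":0,"az":0,"jaw":-1},{"tx":0,"ty":0,"tz":0,"ax":0,"ay":0,"az":0,"jaw":-1},{"tx":0,"ty":0,"tz":0,"ax":0,"ay":0,"az":0,"jaw":-1},{"tx":0,"ty":0,"tz":0,"ax":0,"ay":0,"az":0,"jaw":-1}]'
python3 look.py top 120 170 360 350 c2.png
python3 -c "
from go import *
show(DECK,[-.0825,0,.03])"
```

```text
time: 11.4
ee_pos: [0.4406, 0.2203, 0.059]
tcp_rot: [172.9, 0.1, 106.8]
wrist_force: [-0.1, 0.6, -1.8]
opening: 0.0243
grasp_force: 50.0
t 11.45 now [0.4405 0.2203 0.0589] [172.863    0.0625 106.8165] goal [0.4409 0.2206 0.0509] F [-0.0774 -0.1894 -1.3194] op 0.024402672249883517 gf 50.018561482429504
 shift(before turn) mm [ 0.2316 -0.5271  8.0336]  turn deg [0.137  0.06   0.0241]  shift(after turn) mm [ 0.2229 -0.508   8.0351]
```

View pics/c2.png

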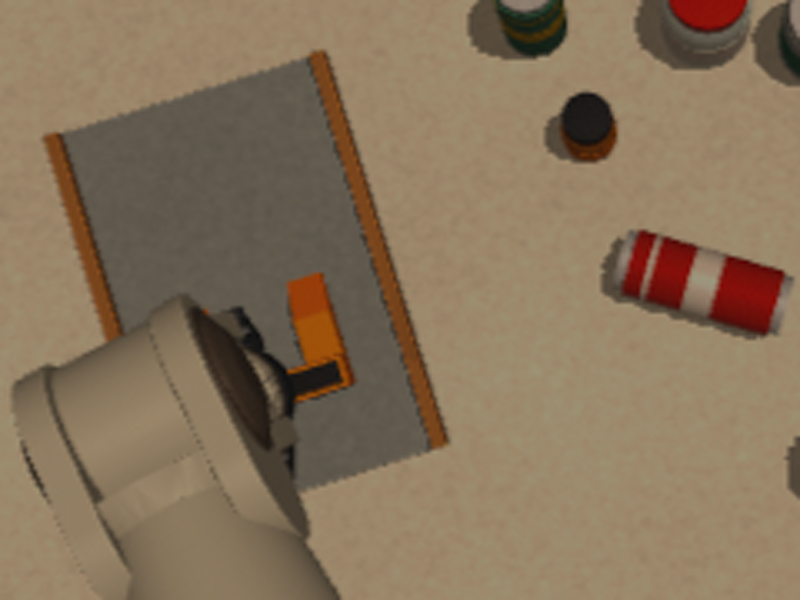

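The held chock (visible prong at crop (320,320)) lies parallel to the rails and prongs point uphill. I'll lower it gently onto the deck.

```bash
python3 -m handwheel '[{"tx":0,"ty":0,"tz":0.003,"ax":0,"ay":0,"az":0,"jaw":-1},{"tx":0,"ty":0,"tz":0.002,"ax":0,"ay":0,"az":0,"jaw":-1},{"tx":0,"ty":0,"tz":0.001,"ax":0,"ay":0,"az":0,"jaw":-1},{"tx":0,"ty":0,"tz":0.001,"ax":0,"ay":0,"az":0,"jaw":-1},{"tx":0,"ty":0,"tz":0,"ax":0,"ay":0,"az":0,"jaw":-1},{"tx":0,"ty":0,"tz":0,"ax":0,"ay":0,"az":0,"jaw":-1},{"tx":0,"ty":0,"tz":0,"ax":0,"ay":0,"az":0,"jaw":-1},{"tx":0,"ty":0,"tz":0,"ax":0,"ay":0,"az":0,"jaw":-1},{"tx":0,"ty":0,"tz":0,"ax":0,"ay":0,"az":0,"jaw":-1},{"tx":0,"ty":0,"tz":0,"ax":0,"ay":0,"az":0,"jaw":-1}]'
```

```text
time: 12.7
ee_pos: [0.4411, 0.2204, 0.0513]
tcp_rot: [172.9, 0.1, 106.8]
wrist_force: [0.4, -0.5, -2.6]
opening: 0.0245
grasp_force: 50.2
```

```bash
python3 -m handwheel '[{"tx":0,"ty":0,"tz":0.0005,"ax":0,"ay":0,"az":0,"jaw":-1},{"tx":0,"ty":0,"tz":0.0005,"ax":0,"ay":0,"az":0,"jaw":-1},{"tx":0,"ty":0,"tz":0.0005,"ax":0,"ay":0,"az":0,"jaw":-1},{"tx":0,"ty":0,"tz":0,"ax":0,"ay":0,"az":0,"jaw":-1},{"tx":0,"ty":0,"tz":0,"ax":0,"ay":0,"az":0,"jaw":-1},{"tx":0,"ty":0,"tz":0,"ax":0,"ay":0,"az":0,"jaw":-1},{"tx":0,"ty":0,"tz":0,"ax":0,"ay":0,"az":0,"jaw":-1},{"tx":0,"ty":0,"tz":0,"ax":0,"ay":0,"az":0,"jaw":-1},{"tx":0,"ty":0,"tz":0,"ax":0,"ay":0,"az":0,"jaw":-1},{"tx":0,"ty":0,"tz":0,"ax":0,"ay":0,"az":0,"jaw":-1}]'
```

```text
time: 13.95
ee_pos: [0.4412, 0.2204, 0.0511]
tcp_rot: [172.9, 0.1, 106.8]
wrist_force: [-7.2, -3.1, 11.7]
opening: 0.0245
grasp_force: 52.0
```

```bash
python3 -m handwheel '[{"tx":0,"ty":0,"tz":0,"ax":0,"ay":0,"az":0,"jaw":0.2},{"tx":0,"ty":0,"tz":0,"ax":0,"ay":0,"az":0,"jaw":0.2},{"tx":0,"ty":0,"tz":0,"ax":0,"ay":0,"az":0,"jaw":0.2},{"tx":0,"ty":0,"tz":0,"ax":0,"ay":0,"az":0,"jaw":0.2},{"tx":0,"ty":0,"tz":-0.02,"ax":0,"ay":0,"az":0,"jaw":0.2},{"tx":0,"ty":0,"tz":-0.03,"ax":0,"ay":0,"az":0,"jaw":0.2},{"tx":0,"ty":0,"tz":-0.03,"ax":0,"ay":0,"az":0,"jaw":0.2},{"tx":0,"ty":0,"tz":-0.03,"ax":0,"ay":0,"az":0,"jaw":0.2},{"tx":0,"ty":0,"tz":-0.03,"ax":0,"ay":0,"az":0,"jaw":0.2},{"tx":0,"ty":0,"tz":0,"ax":0,"ay":0,"az":0,"jaw":0.2}]'
python3 -c "
from go import *
show(CAN,[0,0,.12])"
```

```text
time: 15.2
ee_pos: [0.4255, 0.2161, 0.1911]
tcp_rot: [172.7, 0.0, 106.8]
wrist_force: [0.3, -0.4, 0.5]
opening: 0.0513
grasp_force: 0.0
t 15.2 now [0.4255 0.2161 0.1911] [172.6994   0.0331 106.8232] goal [ 0.5229 -0.1081  0.138 ] F [ 0.2624 -0.3669  0.5193] op 0.051273759676029894 gf 0.0
 shift(before turn) mm [-338.4644   -7.3756   52.8148]  turn deg [ 7.092  -2.1482 34.1785]  shift(after turn) mm [-280.2254  189.8764   53.1282]
```

```bash
python3 -m handwheel '[{"tx":-0.042,"ty":-0.001,"tz":0,"ax":0,"ay":0,"az":0,"jaw":1},{"tx":-0.042,"ty":-0.001,"tz":0,"ax":0,"ay":0,"az":0,"jaw":1},{"tx":-0.042,"ty":-0.001,"tz":0,"ax":0,"ay":0,"az":0,"jaw":1},{"tx":-0.042,"ty":-0.001,"tz":0,"ax":0,"ay":0,"az":0,"jaw":1},{"tx":-0.042,"ty":-0.001,"tz":0.01,"ax":0,"ay":0,"az":0,"jaw":1},{"tx":-0.042,"ty":-0.001,"tz":0.01,"ax":0,"ay":0,"az":0,"jaw":1},{"tx":-0.042,"ty":-0.001,"tz":0.02,"ax":0,"ay":0,"az":0,"jaw":1},{"tx":-0.044,"ty":-0.001,"tz":0.013,"ax":0,"ay":0,"az":0,"jaw":1},{"tx":0,"ty":0,"tz":0,"ax":1.4,"ay":-0.43,"az":6.8,"jaw":1},{"tx":0,"ty":0,"tz":0,"ax":1.4,"ay":-0.43,"az":6.8,"jaw":1}]'
python3 -m handwheel '[{"tx":0,"ty":0,"tz":0,"ax":1.4,"ay":-0.43,"az":6.8,"jaw":1},{"tx":0,"ty":0,"tz":0,"ax":1.4,"ay":-0.43,"az":6.8,"jaw":1},{"tx":0,"ty":0,"tz":0,"ax":1.4,"ay":-0.43,"az":6.8,"jaw":1},{"tx":0,"ty":0,"tz":0,"ax":0,"ay":0,"az":0,"jaw":1},{"tx":0,"ty":0,"tz":0,"ax":0,"ay":0,"az":0,"jaw":1},{"tx":0,"ty":0,"tz":0,"ax":0,"ay":0,"az":0,"jaw":1},{"tx":0,"ty":0,"tz":0,"ax":0,"ay":0,"az":0,"jaw":1},{"tx":0,"ty":0,"tz":0,"ax":0,"ay":0,"az":0,"jaw":1},{"tx":0,"ty":0,"tz":0,"ax":0,"ay":0,"az":0,"jaw":1},{"tx":0,"ty":0,"tz":0,"ax":0,"ay":0,"az":0,"jaw":1}]'
python3 - <<'E'
from go import *; from h import *
from workcell import optics
import pickle
show(CAN,[0,0,.06]);show(CAN,[0,0,0])
T=optics.camera('top');S=optics.camera('side');pickle.dump({'top':T,'side':S},open('p1.pkl','wb'))
i=T['color'][170:350,120:360,::-1];j=S['color'][150:330,200:440,::-1]
cv2.imwrite('pics/c3.png',np.vstack([cv2.resize(i,(400,300),interpolation=2),cv2.resize(j,(400,300),interpolation=2)]))
E
```

```text
time: 16.45
ee_pos: [0.5206, -0.1091, 0.1339]
tcp_rot: [175.9, -0.4, 92.9]
wrist_force: [0.5, 0.4, -0.4]
opening: 0.0854
grasp_force: 0.0
time: 17.7
ee_pos: [0.5211, -0.1084, 0.1356]
tcp_rot: [-179.9, 0.1, 72.8]
wrist_force: [0.3, 0.6, -0.0]
opening: 0.0851
grasp_force: 0.0
t 17.7 now [ 0.5211 -0.1084  0.1356] [-179.9352    0.1407   72.7762] goal [ 0.5229 -0.1081  0.078 ] F [ 0.2775  0.5656 -0.0215] op 0.08514927856537953 gf 0.0
 shift(before turn) mm [ 0.9748  1.6466 57.6182]  turn deg [-0.0646  0.1408  0.1761]  shift(after turn) mm [ 0.8382  1.5788 57.6223]
t 17.7 now [ 0.5211 -0.1084  0.1356] [-179.9352    0.1407   72.7762] goal [ 0.5229 -0.1081  0.018 ] F [ 0.2775  0.5656 -0.0215] op 0.08514927856537953 gf 0.0
 shift(before turn) mm [  1.1222   1.7145 117.618 ]  turn deg [-0.0646  0.1408  0.1761]  shift(after turn) mm [  0.8382   1.5788 117.6223]
```

View pics/c3.png

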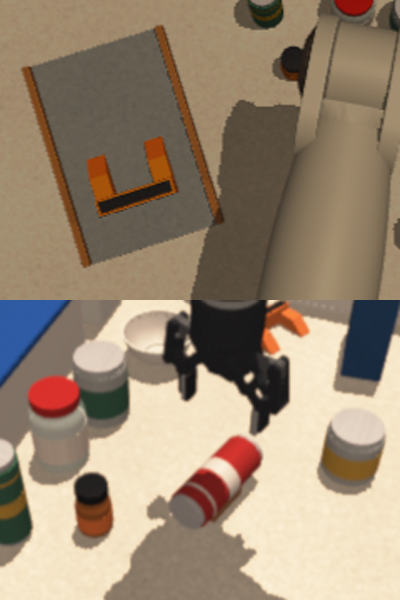

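Top: the chock sits square on the deck, prongs uphill, strip centre at crop (135,197). Side: the fingers hang open above the can at crop (215,480). I'll measure the chock on the deck and the can's height again with cleaner masks.

```bash
python3 - <<'E'
import pickle
from go import *; from h import *
d=pickle.load(open('p0.pkl','rb'));T,S=d['top'],d['side'];T1=pickle.load(open('p1.pkl','rb'))['top']
def red(c,roi):
    m=mask(c,(0,140,50),(5,255,255),roi)|mask(c,(170,140,50),(180,255,255),roi)
    n,l,s,_=cv2.connectedComponentsWithStats(m);k=[i for i in range(1,n) if s[i,4]>60]
    return np.float32(np.argwhere(np.isin(l,k))[:,::-1])
for P in [(red(T,(298,230,362,280)),red(S,(290,225,365,295)))]:
    R2=[cv2.minAreaRect(p) for p in P];print(R2)
    c=tri(T,R2[0][0],S,R2[1][0]);print('can ctr',c,plane(T,R2[0][0],.037))
ct=big(mask(T1,(0,0,0),(180,255,50),(175,275,228,300)));r=cv2.minAreaRect(ct);b=cv2.boxPoints(r);print(r)
e=sorted([(b[0]+b[1])/2,(b[1]+b[2])/2,(b[2]+b[3])/2,(b[3]+b[0])/2],key=lambda p:p[0]);e=[e[0],e[-1]]
# cast on plane deck z=.04
Q=[]
for p in e:
    o,v=ray(T1,p);n=DECK[1].apply([0,0,1]);q=o+v*((DECK[0]+.04*n-o)@n)/(v@n);Q.append(DECK[1].apply(q-DECK[0],inverse=True))
print('strip ends in deck',Q,'mid',(Q[0]+Q[1])/2,'angle',np.degrees(np.arctan2((Q[1]-Q[0])[0],(Q[0]-Q[1])[1])))
E
```

```text
[((330.3855895996094, 254.32078552246094), (45.47999572753906, 19.84000015258789), 16.26020622253418), ((333.0000305175781, 255.50003051757812), (24.748737335205078, 53.03300857543945), 45.0)]
can ctr (array([ 0.5192, -0.1082,  0.0462]), np.float64(0.004805010967612395)) [ 0.5228 -0.1082  0.037 ]
((200.50003051757812, 287.5), (6.133611679077148, 43.69721603393555), 72.25532531738281)
strip ends in deck [array([-0.0809,  0.054 ,  0.04  ]), array([-0.0808, -0.0545,  0.04  ])] mid [-0.0808 -0.0003  0.04  ] angle 0.06223064355650738
```

Chock sits at deck x -0.048, y 0, angle 0°. The can's xy is confirmed at (0.523,-0.108). The two-view height of 46 mm is biased high, because the mask misses the can's shaded underside (rays miss by 5 mm), so I take the stated 37 mm and watch the contact force while closing.

```bash
python3 -m handwheel '[{"tx":0.001,"ty":0.0015,"tz":0.02,"ax":0,"ay":0,"az":0.2,"jaw":1},{"tx":0,"ty":0,"tz":0.02,"ax":0,"ay":0,"az":0,"jaw":1},{"tx":0,"ty":0,"tz":0.02,"ax":0,"ay":0,"az":0,"jaw":1},{"tx":0,"ty":0,"tz":0,"ax":0,"ay":0,"az":0,"jaw":1},{"tx":0,"ty":0,"tz":0.015,"ax":0,"ay":0,"az":0,"jaw":1},{"tx":0,"ty":0,"tz":0.015,"ax":0,"ay":0,"az":0,"jaw":1},{"tx":0,"ty":0,"tz":0.015,"ax":0,"ay":0,"az":0,"jaw":1},{"tx":0,"ty":0,"tz":0.01,"ax":0,"ay":0,"az":0,"jaw":1},{"tx":0,"ty":0,"tz":0.005,"ax":0,"ay":0,"az":0,"jaw":1},{"tx":0,"ty":0,"tz":0,"ax":0,"ay":0,"az":0,"jaw":1}]' 40
python3 -m handwheel '[{"tx":0,"ty":0,"tz":0,"ax":0,"ay":0,"az":0,"jaw":0.45},{"tx":0,"ty":0,"tz":0,"ax":0,"ay":0,"az":0,"jaw":0.4},{"tx":0,"ty":0,"tz":0,"ax":0,"ay":0,"az":0,"jaw":0.35},{"tx":0,"ty":0,"tz":0,"ax":0,"ay":0,"az":0,"jaw":0.3},{"tx":0,"ty":0,"tz":0,"ax":0,"ay":0,"az":0,"jaw":0.25},{"tx":0,"ty":0,"tz":0,"ax":0,"ay":0,"az":0,"jaw":0.2},{"tx":0,"ty":0,"tz":0,"ax":0,"ay":0,"az":0,"jaw":-1},{"tx":0,"ty":0,"tz":0,"ax":0,"ay":0,"az":0,"jaw":-1},{"tx":0,"ty":0,"tz":0,"ax":0,"ay":0,"az":0,"jaw":-1},{"tx":0,"ty":0,"tz":0,"ax":0,"ay":0,"az":0,"jaw":-1}]' 40
```

```text
time: 19.05
ee_pos: [0.5226, -0.1081, 0.0154]
tcp_rot: [-179.9, 0.1, 72.6]
wrist_force: [0.2, 0.7, 0.9]
opening: 0.085
grasp_force: 0.0
time: 20.3
ee_pos: [0.5229, -0.1082, 0.0159]
tcp_rot: [-180.0, 0.1, 72.6]
wrist_force: [0.6, -1.2, 5.2]
opening: 0.0518
grasp_force: 41.1
```

```bash
python3 -m handwheel '[{"tx":0,"ty":0,"tz":-0.005,"ax":0,"ay":0,"az":0,"jaw":-1},{"tx":0,"ty":0,"tz":-0.01,"ax":0,"ay":0,"az":0,"jaw":-1},{"tx":0,"ty":0,"tz":-0.02,"ax":0,"ay":0,"az":0,"jaw":-1},{"tx":0,"ty":0,"tz":-0.025,"ax":0,"ay":0,"az":0,"jaw":-1},{"tx":0,"ty":0,"tz":-0.03,"ax":0,"ay":0,"az":0,"jaw":-1},{"tx":0,"ty":0,"tz":-0.03,"ax":0,"ay":0,"az":0,"jaw":-1},{"tx":0,"ty":0,"tz":-0.03,"ax":0,"ay":0,"az":0,"jaw":-1},{"tx":0,"ty":0,"tz":-0.02,"ax":0,"ay":0,"az":0,"jaw":-1},{"tx":0,"ty":0,"tz":0,"ax":0,"ay":0,"az":0,"jaw":-1},{"tx":0,"ty":0,"tz":0,"ax":0,"ay":0,"az":0,"jaw":-1}]' 40
python3 -c "
from go import *
show(DECK,[.0105,0,.12])"
```

```text
time: 21.55
ee_pos: [0.5227, -0.1077, 0.1846]
tcp_rot: [-179.9, 0.1, 72.6]
wrist_force: [-0.4, 0.1, -3.2]
opening: 0.0516
grasp_force: 42.6
t 21.55 now [ 0.5227 -0.1077  0.1846] [-179.8596    0.1496   72.5742] goal [0.5188 0.2442 0.1515] F [-0.3505  0.1111 -3.165 ] op 0.05164267898438915 gf 42.56960391998291
 shift(before turn) mm [ 334.6527 -108.979    32.4706]  turn deg [ -6.9714   2.1939 -34.1776]  shift(after turn) mm [337.97    93.2454  44.7749]
```

```bash
python3 -m handwheel '[{"tx":0.02,"ty":-0.006,"tz":0,"ax":0,"ay":0,"az":0,"jaw":-1},{"tx":0.035,"ty":-0.012,"tz":0,"ax":0,"ay":0,"az":0,"jaw":-1},{"tx":0.035,"ty":-0.012,"tz":0,"ax":0,"ay":0,"az":0,"jaw":-1},{"tx":0.035,"ty":-0.012,"tz":0,"ax":0,"ay":0,"az":0,"jaw":-1},{"tx":0.035,"ty":-0.012,"tz":0,"ax":0,"ay":0,"az":0,"jaw":-1},{"tx":0.035,"ty":-0.011,"tz":0,"ax":0,"ay":0,"az":0,"jaw":-1},{"tx":0.035,"ty":-0.011,"tz":0,"ax":0,"ay":0,"az":0,"jaw":-1},{"tx":0.035,"ty":-0.011,"tz":0,"ax":0,"ay":0,"az":0,"jaw":-1},{"tx":0.035,"ty":-0.011,"tz":0,"ax":0,"ay":0,"az":0,"jaw":-1},{"tx":0.034,"ty":-0.011,"tz":0,"ax":0,"ay":0,"az":0,"jaw":-1}]' 40
python3 -m handwheel '[{"tx":0,"ty":0,"tz":0,"ax":-1.17,"ay":0.37,"az":-5.7,"jaw":-1},{"tx":0,"ty":0,"tz":0,"ax":-1.17,"ay":0.37,"az":-5.7,"jaw":-1},{"tx":0,"ty":0,"tz":0,"ax":-1.17,"ay":0.37,"az":-5.7,"jaw":-1},{"tx":0,"ty":0,"tz":0,"ax":-1.17,"ay":0.37,"az":-5.7,"jaw":-1},{"tx":0,"ty":0,"tz":0,"ax":-1.17,"ay":0.37,"az":-5.7,"jaw":-1},{"tx":0,"ty":0,"tz":0,"ax":-1.17,"ay":0.37,"az":-5.7,"jaw":-1},{"tx":0,"ty":0,"tz":0,"ax":0,"ay":0,"az":0,"jaw":-1},{"tx":0,"ty":0,"tz":0,"ax":0,"ay":0,"az":0,"jaw":-1},{"tx":0,"ty":0,"tz":0,"ax":0,"ay":0,"az":0,"jaw":-1},{"tx":0,"ty":0,"tz":0,"ax":0,"ay":0,"az":0,"jaw":-1}]' 40
python3 -c "
from go import *
show(DECK,[.0115,0,.0335])"
```

```text
time: 22.8
ee_pos: [0.5184, 0.2445, 0.1834]
tcp_rot: [-179.8, 0.2, 72.6]
wrist_force: [0.3, -0.6, -2.2]
opening: 0.052
grasp_force: 42.5
time: 24.05
ee_pos: [0.5191, 0.2435, 0.1847]
tcp_rot: [172.9, 0.0, 106.8]
wrist_force: [0.6, -0.7, -3.6]
opening: 0.0519
grasp_force: 42.7
t 24.05 now [0.5191 0.2435 0.1847] [172.9053   0.023  106.7852] goal [0.5298 0.2475 0.0658] F [ 0.5818 -0.6741 -3.6411] op 0.051871978304690564 gf 42.6550555229187
 shift(before turn) mm [  0.7111  -3.3223 119.4384]  turn deg [ 0.0947  0.0246 -0.0119]  shift(after turn) mm [  0.6605  -3.1248 119.4441]
```

```bash
python3 -m handwheel '[{"tx":0.001,"ty":-0.003,"tz":0.02,"ax":0,"ay":0,"az":0,"jaw":-1},{"tx":0,"ty":0,"tz":0.02,"ax":0,"ay":0,"az":0,"jaw":-1},{"tx":0,"ty":0,"tz":0.02,"ax":0,"ay":0,"az":0,"jaw":-1},{"tx":0,"ty":0,"tz":0.02,"ax":0,"ay":0,"az":0,"jaw":-1},{"tx":0,"ty":0,"tz":0.02,"ax":0,"ay":0,"az":0,"jaw":-1},{"tx":0,"ty":0,"tz":0.012,"ax":0,"ay":0,"az":0,"jaw":-1},{"tx":0,"ty":0,"tz":0.007,"ax":0,"ay":0,"az":0,"jaw":-1},{"tx":0,"ty":0,"tz":0,"ax":0,"ay":0,"az":0,"jaw":-1},{"tx":0,"ty":0,"tz":0,"ax":0,"ay":0,"az":0,"jaw":-1},{"tx":0,"ty":0,"tz":0,"ax":0,"ay":0,"az":0,"jaw":-1}]' 40
python3 - <<'E'
from go import *; import cv2
from workcell import optics
show(DECK,[.0115,0,.0244])
i=optics.camera('top')['color'][170:350,120:360,::-1];j=optics.camera('side')['color'][300:480,100:340,::-1]
cv2.imwrite('pics/c4.png',np.hstack([cv2.resize(i,(400,300),interpolation=2),cv2.resize(j,(400,300),interpolation=2)]))
E
```

```text
time: 25.3
ee_pos: [0.5303, 0.248, 0.0672]
tcp_rot: [172.8, 0.0, 106.8]
wrist_force: [-0.6, -0.3, -3.4]
opening: 0.0519
grasp_force: 42.8
t 25.3 now [0.5303 0.248  0.0672] [172.8205   0.0165 106.8233] goal [0.5309 0.2478 0.0568] F [-0.5559 -0.3478 -3.3681] op 0.0518944011990922 gf 42.7533620595932
 shift(before turn) mm [-0.3464 -0.7884 10.3912]  turn deg [0.1795 0.0135 0.0251]  shift(after turn) mm [-0.3492 -0.7557 10.3935]
```

View pics/c4.png

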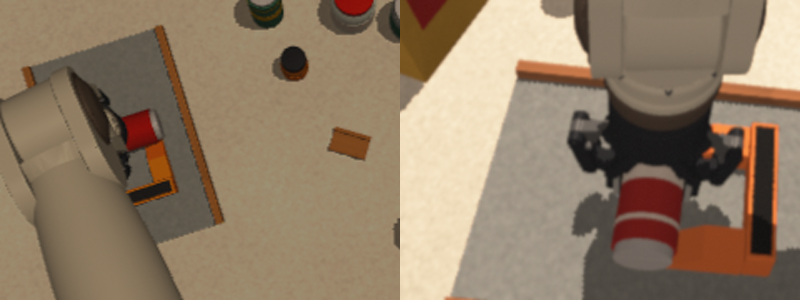

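The can (top crop end at (155,128), side crop (650,220)) hovers just uphill of the prongs, parallel to the bar and centred. I'll lower it the last 10 mm.

```bash
python3 -m handwheel '[{"tx":0,"ty":0,"tz":0.003,"ax":0,"ay":0,"az":0,"jaw":-1},{"tx":0,"ty":0,"tz":0.002,"ax":0,"ay":0,"az":0,"jaw":-1},{"tx":0,"ty":0,"tz":0.002,"ax":0,"ay":0,"az":0,"jaw":-1},{"tx":0,"ty":0,"tz":0.001,"ax":0,"ay":0,"az":0,"jaw":-1},{"tx":0,"ty":0,"tz":0.001,"ax":0,"ay":0,"az":0,"jaw":-1},{"tx":0,"ty":0,"tz":0,"ax":0,"ay":0,"az":0,"jaw":-1},{"tx":0,"ty":0,"tz":0,"ax":0,"ay":0,"az":0,"jaw":-1},{"tx":0,"ty":0,"tz":0,"ax":0,"ay":0,"az":0,"jaw":-1},{"tx":0,"ty":0,"tz":0,"ax":0,"ay":0,"az":0,"jaw":-1},{"tx":0,"ty":0,"tz":0,"ax":0,"ay":0,"az":0,"jaw":-1}]'
python3 -c "
from go import *
show(DECK,[.0115,0,.0244])"
```

```text
time: 26.65
ee_pos: [0.5311, 0.2482, 0.0575]
tcp_rot: [172.9, 0.0, 106.8]
wrist_force: [-0.3, -0.4, -3.0]
opening: 0.0519
grasp_force: 42.8
t 26.65 now [0.5311 0.2482 0.0575] [172.8783   0.0252 106.8227] goal [0.5309 0.2478 0.0568] F [-0.3215 -0.4477 -2.9902] op 0.05191861383315619 gf 42.753775119781494
 shift(before turn) mm [-0.2925 -0.3881  0.732 ]  turn deg [0.1217 0.0222 0.0256]  shift(after turn) mm [-0.293  -0.3864  0.7327]
```

No contact yet, so I'll continue in half-millimetre steps.

```bash
python3 -m handwheel '[{"tx":0,"ty":0,"tz":0.0005,"ax":0,"ay":0,"az":0,"jaw":-1},{"tx":0,"ty":0,"tz":0.0005,"ax":0,"ay":0,"az":0,"jaw":-1},{"tx":0,"ty":0,"tz":0,"ax":0,"ay":0,"az":0,"jaw":-1},{"tx":0,"ty":0,"tz":0,"ax":0,"ay":0,"az":0,"jaw":-1},{"tx":0,"ty":0,"tz":0,"ax":0,"ay":0,"az":0,"jaw":-1},{"tx":0,"ty":0,"tz":0,"ax":0,"ay":0,"az":0,"jaw":-1},{"tx":0,"ty":0,"tz":0,"ax":0,"ay":0,"az":0,"jaw":-1},{"tx":0,"ty":0,"tz":0,"ax":0,"ay":0,"az":0,"jaw":-1},{"tx":0,"ty":0,"tz":0,"ax":0,"ay":0,"az":0,"jaw":-1},{"tx":0,"ty":0,"tz":0,"ax":0,"ay":0,"az":0,"jaw":-1}]'
```

```text
time: 27.9
ee_pos: [0.5312, 0.2483, 0.057]
tcp_rot: [172.9, 0.0, 106.8]
wrist_force: [-3.8, -1.3, 4.8]
opening: 0.0517
grasp_force: 43.4
```

```bash
python3 -m handwheel '[{"tx":0,"ty":0,"tz":0,"ax":0,"ay":0,"az":0,"jaw":0.24},{"tx":0,"ty":0,"tz":0,"ax":0,"ay":0,"az":0,"jaw":0.26},{"tx":0,"ty":0,"tz":0,"ax":0,"ay":0,"az":0,"jaw":0.28},{"tx":0,"ty":0,"tz":0,"ax":0,"ay":0,"az":0,"jaw":0.3},{"tx":0,"ty":0,"tz":0,"ax":0,"ay":0,"az":0,"jaw":0.33},{"tx":0,"ty":0,"tz":0,"ax":0,"ay":0,"az":0,"jaw":0.36},{"tx":0,"ty":0,"tz":0,"ax":0,"ay":0,"az":0,"jaw":0.4},{"tx":0,"ty":0,"tz":0,"ax":0,"ay":0,"az":0,"jaw":0.45},{"tx":0,"ty":0,"tz":0,"ax":0,"ay":0,"az":0,"jaw":0.55},{"tx":0,"ty":0,"tz":0,"ax":0,"ay":0,"az":0,"jaw":0.7}]'
python3 -m handwheel '[{"tx":0,"ty":0,"tz":0,"ax":0,"ay":0,"az":0,"jaw":0.8},{"tx":0,"ty":0,"tz":0,"ax":0,"ay":0,"az":0,"jaw":0.8},{"tx":0,"ty":0,"tz":0,"ax":0,"ay":0,"az":0,"jaw":0.8},{"tx":0,"ty":0,"tz":-0.01,"ax":0,"ay":0,"az":0,"jaw":0.8},{"tx":0,"ty":0,"tz":-0.02,"ax":0,"ay":0,"az":0,"jaw":0.8},{"tx":0,"ty":0,"tz":-0.03,"ax":0,"ay":0,"az":0,"jaw":0.8},{"tx":0,"ty":0,"tz":-0.03,"ax":0,"ay":0,"az":0,"jaw":0.8},{"tx":0,"ty":0,"tz":-0.03,"ax":0,"ay":0,"az":0,"jaw":0.8},{"tx":0,"ty":0,"tz":-0.03,"ax":0,"ay":0,"az":0,"jaw":0.8},{"tx":0,"ty":0,"tz":0,"ax":0,"ay":0,"az":0,"jaw":0.8}]'
python3 -m handwheel '[{"tx":-0.04,"ty":0,"tz":0,"ax":0,"ay":0,"az":0,"jaw":0.8},{"tx":-0.04,"ty":0,"tz":0,"ax":0,"ay":0,"az":0,"jaw":0.8},{"tx":-0.04,"ty":0,"tz":0,"ax":0,"ay":0,"az":0,"jaw":0.8},{"tx":-0.04,"ty":0,"tz":0,"ax":0,"ay":0,"az":0,"jaw":0.8},{"tx":-0.04,"ty":0,"tz":0,"ax":0,"ay":0,"az":0,"jaw":0.8},{"tx":-0.04,"ty":0,"tz":0,"ax":0,"ay":0,"az":0,"jaw":0.8},{"tx":0,"ty":0,"tz":0,"ax":0,"ay":0,"az":0,"jaw":0.8},{"tx":0,"ty":0,"tz":0,"ax":0,"ay":0,"az":0,"jaw":0.8},{"tx":0,"ty":0,"tz":0,"ax":0,"ay":0,"az":0,"jaw":0.8},{"tx":0,"ty":0,"tz":0,"ax":0,"ay":0,"az":0,"jaw":0.8}]'
python3 look.py top 120 170 360 350 c5.png
```

```text
time: 29.15
ee_pos: [0.5313, 0.2482, 0.0566]
tcp_rot: [172.9, 0.0, 106.8]
wrist_force: [0.0, -0.2, -0.7]
opening: 0.0725
grasp_force: 0.0
time: 30.4
ee_pos: [0.5141, 0.2433, 0.2088]
tcp_rot: [172.6, -0.0, 106.8]
wrist_force: [0.5, 1.3, -0.3]
opening: 0.0769
grasp_force: 0.0
time: 31.65
ee_pos: [0.5827, 0.014, 0.2055]
tcp_rot: [172.9, 0.0, 106.9]
wrist_force: [0.3, 0.2, -0.5]
opening: 0.0767
grasp_force: 0.0
```

View pics/c5.png

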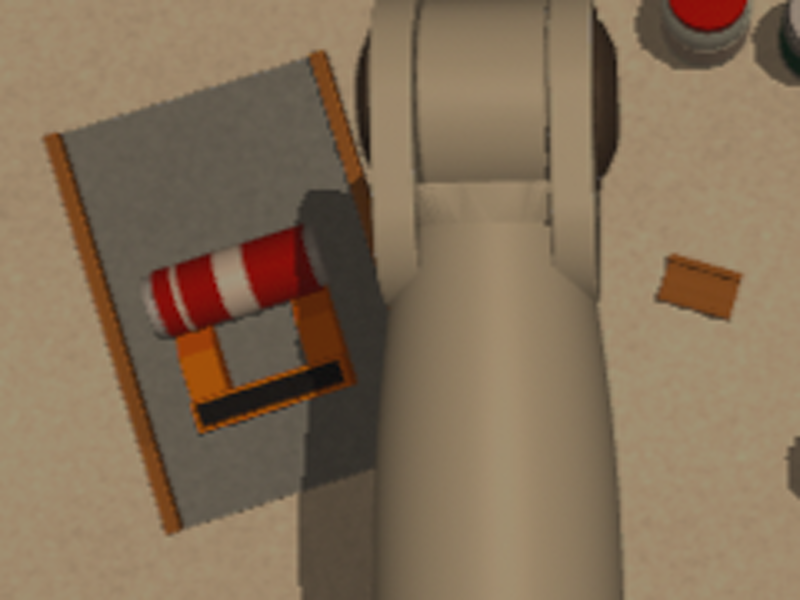

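The can (crop (236,280)) lies across the slope against both prongs, centred over the chock's strip (270,398). The gripper is clear, so I'll hand in.

```bash
python3 -c "
from workcell import workorder
print(workorder.job_done())"
```

```text
the job is handed in; nothing more can be done
None
```

The job is handed in: the chock is set on the deck with its prongs uphill, and the can lies released against both prongs, centred, in the last picture; the hand-in gave no verdict.

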